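Clear the sewing table: spools, weights and marking pencil to their places

TASK

Put the sewing things away: stand one thread spool upright in each of the two bays of the wooden tray, lay both steel pattern weights flat and side by side in the round white dish, and put the marking pencil into the white cup. Draw the pencil straight up out of its little stand, which is light and must stay standing, and set everything down gently; do not drop anything.

Things in the scene. Friction and masses are not known exactly. Their poses are not given: they have to be found in the camera images.
- spool_a: thread spool standing upright: black thread between two pale wooden flanges, 62 mm tall, flanges 34 mm across and 7 mm thick at either end, thread 30 mm across between them; about 50 g. Origin at the centre of its underside, z up its axis. The two spools are alike.
- spool_b: thread spool standing upright: black thread between two pale wooden flanges, 62 mm tall, flanges 34 mm across and 7 mm thick at either end, thread 30 mm across between them; about 50 g. Origin at the centre of its underside, z up its axis. The two spools are alike.
- weight_a: plain steel disc, a pattern weight, lying flat, with a darker round inset on top: 44 mm across, 24 mm high, about 250 g. Origin at the centre of its underside, z up. The two weights are alike.
- weight_b: plain steel disc, a pattern weight, lying flat, with a darker round inset on top: 44 mm across, 24 mm high, about 250 g. Origin at the centre of its underside, z up. The two weights are alike.
- pencil: thick marking pencil of pale wood with a 25 mm steel cap at its upper end, 12 mm across, 150 mm long, blunt, about 25 g. At the start it stands upright in the stand, its foot 6 mm above the table, its top 156 mm above the table. Origin at the centre of its foot, z along it towards the cap.
- stand: light loose wooden block, 50 x 50 x 50 mm, 45 g, with one round upright hole in the middle, 15 mm across and 44 mm deep, in which the pencil stands with about 1.5 mm play all round. Origin at the centre of its underside, z up.
- tray: fixed open tray of pale wood, 70 mm along its x by 134 mm along its y, walls 20 mm high and 5 mm thick, floor 5 mm thick. One wall across its middle makes two bays, each 60 mm (x) by about 60 mm (y) inside, with centres at y = +32 and -32 mm. Origin at the centre of its underside.
- dish: fixed shallow round white ceramic dish, about 136 mm across outside and 122 mm inside, rim 11 mm high, flat floor 5 mm thick. Origin at the centre of its underside.
- cup: fixed white ceramic cup without a handle, upright, 90 mm high, 80 mm across its open mouth outside (72 mm inside), 64 mm across at the foot, wall 4 mm, inner floor 5 mm above the table. Origin at the centre of its underside.

How it is judged:
By the outcome, as a careful person would: the job done as asked, in the order asked, and still so for the second after the job is handed in, with the robot touching nothing.
It also fails if it takes over 138 s, if anything falls off the work surface, if the arm or the gripper's body presses on something with over 40 N, if the wrist force passes 120 N, or if a joint passes its speed limit or range.

ROBOT

A 6-joint arm with a two-finger parallel gripper is mounted at the origin on the work surface. World frame = base frame: x ahead of the robot, y to its left, z up, the work surface at z = 0. Lengths are in mm, angles in rad, forces in N, time in s.
With the tool pointing down it reaches from about 350 to 775 mm from the base axis. Payload 7.3 kg.
Tool frame: the origin (TCP) lies at the very end of the fingers, on their centre line; the grasp point (between the pads) lies 19 mm behind it; z points along the fingers, y is the line along which they close (so a half turn about z gives the same grasp; the last joint's range is limited). The gripper opens to 92 mm and grips with 3 to 60 N. Pads are 19 mm wide; open, the fingers measure 130 mm over their backs; the gripper's body (75 mm by 190 mm) begins 47 mm behind the grasp point.
Start: joints at [1.094, 0.342, 1.524, -0, 1.275, -0.146], TCP at [170.506, 496.561, 226.741] pointing down, gripper open.
Joint ranges: [-2.53, 2.53], [-0.77, 2.02], [0.04, 2.7], [-1, 4.14], [0.28, 2.66], [-3.11, 3.11]. Speed limits (rad/s): [2.57, 2.57, 3.14, 3.14, 3.14, 3.14].

INTERFACE

Orientations are given as [roll, pitch, yaw] about the fixed x, y, z axes, in that order (R = Rz(yaw) Ry(pitch) Rx(roll)).
In Python, from plant import get_obs, vision, workorder gives the robot as it stands.
- The arm moves only by the shell command python3 -m pendant 'ROWS' [OPENING]. ROWS is a JSON object of lists of equal length, an entry for each row: "dp": the shift along the tool's x, y, z in m, a list of three; "rotation": the turn, a rotation vector about the tool's x, y, z in rad, a list of three. A call has 1 to 8 rows; each row is the pose to reach, as a shift and turn from the pose commanded when the call began, along the tool's axes at that moment; what a row does not reach only later rows make up. A row lasts 1/8 s, in which the tool goes at most 62.5 mm and 10.7 degrees, less where a joint would pass 70% of its speed; a pose out of reach is approached as far as the arm can. A call with a gripper value outside its range is refused whole. OPENING is the finger opening in m, from 0 to 0.0918, set as the call begins (- or left out, the last holds). The fingers move at their own pace and stop on an object; the grip force is fixed at half the most. Time passes only in rows, so rows that repeat a pose let the fingers close. It gives the time, the measured TCP pose, the force, the opening and the grip force at its end, in the units of the state.
- get_obs(): the state, without advancing time (a new reading comes with each control period).
- vision.capture(name): name is "scene" or "top"; returns a dict with "pixels" (384x512x3 uint8, red, green, blue), "vfov" (degrees; the focal length in pixels is half the picture's height over the tangent of half this angle, whatever the lens; pixels are square), "cx", "cy" (the principal point, pixels), "dist" ([k1, k2, p1, p2, k3] as OpenCV has them; the pictures are not rectified), "pose" (4x4, takes a point from camera to world coordinates). Camera axes: x right, y up, looking along -z (the intrinsics and any distortion apply to the point x, -y, -z); pixel columns grow to the right and rows downward; lengths in mm; the calibration is good to about 2 mm. A picture is of the moment at which its call begins. There is no depth.
- workorder.close_job(): hands the job in; it is judged then, once.
The state is a dict: "time": time; "joint_positions": joint angles; "dq": joint speeds; "tau": joint torques, N m; "tool_pos": TCP position; "tcp_rot": TCP orientation; "contact_force": force on the tool from outside, world axes, zero at the start; "moment": the same for the moment, N m; "grip_width": finger opening in mm; "finger_force": force on a finger pad.
Only numpy, scipy, OpenCV 4.12 (cv2) and the standard library are available. Lean on these libraries where they do the work, as an engineer would, in place of code of your own. Each camera call takes 0.05 s, during which the arm holds its last target. There are 200 camera calls.

## Working session

There is one attempt and no reset: what is moved stays moved. The work goes in short steps, Python scripts to look and compute and a shell command to move; the robot and the scene stay as the last step left them, time stands still between calls to the robot, and variables do not carry over. Pictures are saved under pics/ and viewed, at most 14 in all, crops included, and the job is handed in when it is done.

```bash
ls; mkdir -p pics; python3 - <<'E'
from plant import get_obs, vision
import cv2,numpy as np
for n in("scene","top"):
    c=vision.capture(n); cv2.imwrite(f"pics/{n}0.png",c["pixels"][:,:,::-1]); print(n,c["vfov"],c["cx"],c["cy"],c["dist"],np.round(c["pose"],3).tolist())
o=get_obs();print(o)
E
```

```text
pics
scene 46.37448673852714 262.4054144478077 193.54486466019762 [-0.09081065  0.          0.          0.          0.        ] [[-0.203, -0.517, 0.832, 1293.589], [0.979, -0.126, 0.161, 149.48], [0.022, 0.847, 0.532, 544.812], [0.0, 0.0, 0.0, 1.0]]
top 44.57966060236186 254.93514894982926 190.22082207202098 [-0.032193  0.        0.        0.        0.      ] [[-0.02, 0.995, -0.103, 412.082], [-1.0, -0.022, -0.014, -5.537], [-0.016, 0.102, 0.995, 1124.246], [0.0, 0.0, 0.0, 1.0]]
{'time': 0.1, 'joint_positions': array([ 1.09400758e+00,  3.42660272e-01,  1.52490377e+00, -1.89483996e-05,
        1.27540479e+00, -1.46023318e-01]), 'dq': array([-0.00111795, -0.00013848, -0.00396749, -0.00208341, -0.00021947,
       -0.00108491]), 'tau': array([ 1.06136962e-03, -4.32003629e+01, -2.44694334e+01,  7.18635810e-02,
        5.25584165e-02, -4.30656598e-05]), 'tool_pos': array([170.33292901, 496.2222086 , 226.11689686]), 'tcp_rot': array([-3.14022849e+00, -1.82312971e-04,  2.81083263e+00]), 'contact_force': array([-0.18362133, -0.73083817,  0.28130038]), 'moment': array([ 0.05053633, -0.00888816, -0.01527861]), 'finger_force': 0.0, 'grip_width': 91.72058249472899}
```

View pics/scene0.png

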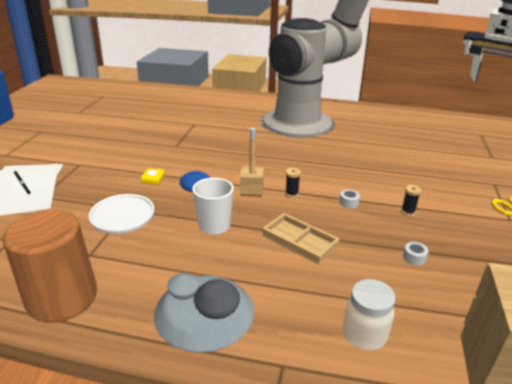

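View pics/top0.png

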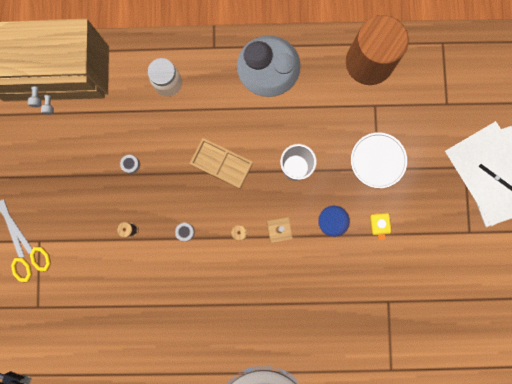

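Top view: spools at (126,230) and (239,233), weights at (129,164) and (184,232). The tray is at (221,163), cup at (298,161), dish at (379,160), and the stand with pencil at (280,230). The scene view agrees, with the spools at (292,181) and (411,199).

```bash
cat > h.py <<'E'
import numpy as np, cv2
from plant import get_obs, vision
def ray(c,uv):
    f=192/np.tan(np.radians(c["vfov"])/2)
    K=np.array([[f,0,c["cx"]],[0,f,c["cy"]],[0,0,1.]])
    p=cv2.undistortPoints(np.array([[uv]],float),K,np.array(c["dist"],float))[0,0]
    P=np.array(c["pose"]); return P[:3,3],P[:3,:3]@np.array([p[0],-p[1],-1])
def onz(c,uv,z):
    o,d=ray(c,uv); return (o+d*(z-o[2])/d[2])[:2]
def blobs(mask,minA=15):
    n,l,s,ce=cv2.connectedComponentsWithStats(mask.astype(np.uint8))
    return [(np.round(ce[i],1).tolist(),s[i].tolist(),l==i) for i in range(1,n) if s[i][4]>=minA]
E
python3 - <<'E'
from h import *
c=vision.capture("top"); im=c["pixels"]; hsv=cv2.cvtColor(im,cv2.COLOR_RGB2HSV)
roi=np.zeros(im.shape[:2],bool); roi[125:262,95:425]=1
cv2.imwrite("pics/crop1.png",cv2.resize(im[135:255,105:310,::-1],None,fx=3.8,fy=3.8,interpolation=cv2.INTER_CUBIC))
print("lowsat");
for ce,s,m in blobs(roi&(hsv[:,:,1]<70)): print(ce,s)
for x,y in((126,230),(239,227),(215,152),(270,222),(110,200),(150,230),(200,200)): print((x,y),hsv[y,x])
c2=vision.capture("scene"); cv2.imwrite("pics/crop2.png",cv2.resize(c2["pixels"][120:270,160:440,::-1],None,fx=2.8,fy=2.8,interpolation=cv2.INTER_CUBIC))
E
```

```text
lowsat
[378.6, 159.8] [351, 132, 56, 56, 2505]
[297.7, 161.7] [280, 144, 37, 37, 1047]
[129.2, 163.7] [120, 155, 20, 19, 287]
[381.2, 223.2] [377, 219, 9, 9, 61]
[184.1, 231.6] [175, 223, 19, 18, 288]
[281.1, 228.5] [278, 226, 7, 6, 29]
(126, 230) [ 16 123 221]
(239, 227) [ 17 113 227]
(215, 152) [ 17 117 210]
(270, 222) [ 16 119 208]
(110, 200) [ 14 149 175]
(150, 230) [ 13 140 173]
(200, 200) [ 13 144 168]
```

View pics/crop1.png

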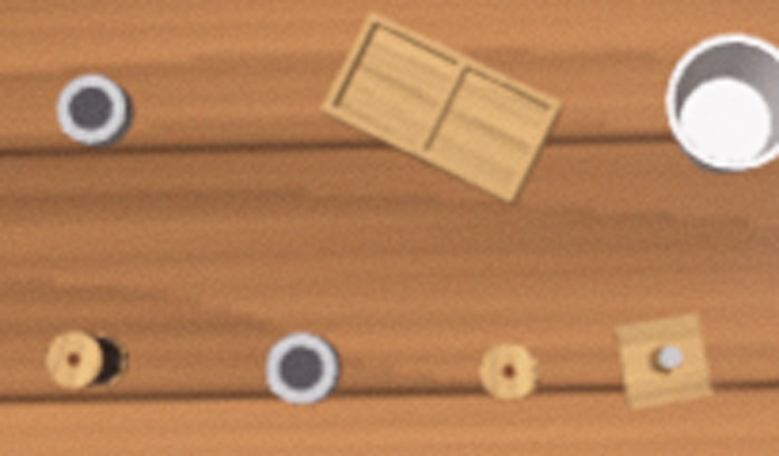

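The enlarged top view is clear. Spool flange centres are near (124,229.5) and (238.5,232), the pencil cap is at (281,228.5), and the tray is turned about 25°.

```bash
python3 - <<'E'
from h import *
c=vision.capture("top"); im=c["pixels"]; hsv=cv2.cvtColor(cv2.GaussianBlur(im,(3,3),0),cv2.COLOR_RGB2HSV).astype(int)
roi=np.zeros(im.shape[:2],bool); roi[130:258,100:312]=1
tan=roi&(hsv[:,:,2]>190)&(hsv[:,:,1]<138)&(hsv[:,:,1]>75)
for ce,s,m in blobs(tan,40):
    ct=max(cv2.findContours(m.astype(np.uint8),0,1)[0],key=len)
    print(ce,s,"minrect",cv2.minAreaRect(ct), "circ",cv2.minEnclosingCircle(ct))
for n,uv,z in(("spA",(123.8,229.4),62),("spB",(238.6,232.3),62),("wA",(128.9,163.7),24),("wB",(184.1,231.6),24),("pencil",(281.2,228.6),156),("dish",(378.6,159.8),10),("cup",(297.7,161.7),90)): print(n,onz(c,uv,z).round(1))
u=lambda x,y:(105+(x+.5)/3.8-.5,135+(y+.5)/3.8-.5)
T=np.array([onz(c,u(*p),20) for p in((372,13),(562,102),(514,201),(322,107))]);print("tray",T.round(1).tolist(),T.mean(0),[np.linalg.norm(T[i]-T[i-1]) for i in range(4)],np.degrees(np.arctan2(*(T[0]-T[1]+T[3]-T[2])[::-1])))
S=np.array([onz(c,u(*p),50) for p in((616,326),(697,314),(712,393),(632,408))]);print("stand",S.mean(0),[np.linalg.norm(S[i]-S[i-1]) for i in range(4)])
E
```

```text
[221.0, 162.3] [189, 138, 65, 49, 1555] minrect ((220.94924926757812, 162.1061553955078), (57.73659133911133, 30.123437881469727), 25.559967041015625) circ ((221.0, 162.5), 32.004005432128906)
[294.3, 143.8] [283, 139, 29, 12, 74] minrect ((296.7233581542969, 143.62689208984375), (10.758304595947266, 28.285079956054688), 85.91438293457031) circ ((296.71429443359375, 145.0), 14.597407341003418)
[279.4, 229.4] [266, 216, 27, 27, 499] minrect ((279.78302001953125, 229.50946044921875), (23.896080017089844, 24.448945999145508), 79.3803482055664) circ ((279.46197509765625, 229.33270263671875), 15.832308769226074)
[299.4, 221.5] [294, 219, 13, 7, 46] minrect ((300.1399841308594, 221.97999572753906), (5.374011993408203, 12.162237167358398), 81.8698959350586) circ ((300.0, 221.0), 6.082862854003906)
[123.5, 229.2] [117, 222, 14, 15, 155] minrect ((123.5, 229.0), (14.0, 13.0), 90.0) circ ((123.40721893310547, 229.1494903564453), 7.324863910675049)
[238.4, 232.1] [231, 225, 16, 16, 188] minrect ((238.5, 232.5), (15.0, 15.0), 90.0) circ ((238.40243530273438, 232.18292236328125), 8.237452507019043)
spA [438.5 309.8]
spB [426.8  48.2]
wA [595.9 310.1]
wB [431.5 178.2]
pencil [431.3 -44.4]
dish [ 594.  -288.5]
cup [580.7 -87.7]
tray [[654.8, 133.4], [595.1, 14.3], [533.2, 45.5], [595.4, 165.5]] [594.6091936   89.67723308] [np.float64(67.52313026349331), np.float64(133.23362806650545), np.float64(69.2788888755102), np.float64(135.0798793747541)] 62.97881693199284
stand [431.68216058 -44.61566901] [np.float64(50.05793282645265), np.float64(49.3539710553602), np.float64(48.183792567025954), np.float64(48.8461244093734)]
```

View pics/crop2.png

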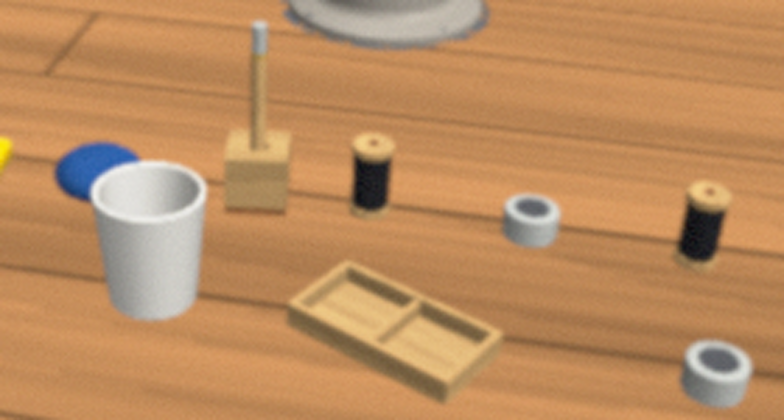

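```bash
python3 - <<'E'
from h import *
c=vision.capture("scene")
for n,uv,z in(("spA",(412.8,188.8),62),("spB",(292.8,171.6),62),("pencil",(252.7,128.5),156),("cup",(213.1,188.7),90),("wA",(160+719/2.8,120+360/2.8),24),("wB",(160+532/2.8,120+207/2.8),24)): print(n,onz(c,uv,z).round(1))
T=np.array([onz(c,(160+x/2.8,120+y/2.8),20) for x,y in((349,263),(501,336),(446,386),(290,304))]);print("tray",T.mean(0))
E
python3 -m pendant '{"dp":[[-0.039,-0.011,0],[-0.078,-0.022,0],[-0.118,-0.034,0],[-0.157,-0.045,0],[-0.196,-0.056,0],[-0.236,-0.067,0],[-0.275,-0.078,0],[-0.314,-0.090,0]],"rotation":[[0,0,0.155],[0,0,0.31],[0,0,0.465],[0,0,0.62],[0,0,0.775],[0,0,0.93],[0,0,1.085],[0,0,1.24]]}' 0.06
```

```text
spA [444.7 308.8]
spB [433.6  50.4]
pencil [436.2 -40.7]
cup [587.8 -84.2]
wA [600.  312.1]
wB [434.8 180.6]
tray [600.40927349  93.25037726]
time: 1.3
tool_pos: [439.3, 308.6, 226.7]
tcp_rot: [3.142, -0.0, 1.566]
contact_force: [-0.0, 0.7, -0.1]
grip_width: 59.9
finger_force: 0.0
```

The two cameras differ by about 5 mm in x, which closing along x centres. Going down on spool A.

```bash
python3 -m pendant '{"dp":[[0.001,0.002,0.05],[0.001,0.002,0.10],[0.001,0.002,0.15],[0.001,0.002,0.18],[0.001,0.002,0.20],[0.001,0.002,0.205],[0.001,0.002,0.205]],"rotation":[[0,0,0],[0,0,0],[0,0,0],[0,0,0],[0,0,0],[0,0,0],[0,0,0]]}' 0.06
python3 -m pendant '{"dp":[[0,0,0],[0,0,0],[0,0,0],[0,0,0],[0,0,0],[0,0,0]],"rotation":[[0,0,0],[0,0,0],[0,0,0],[0,0,0],[0,0,0],[0,0,0]]}' 0.02
python3 - <<'E'
from h import *
c=vision.capture("scene"); cv2.imwrite("pics/g1.png",cv2.resize(c["pixels"][100:250,330:500,::-1],None,fx=3.5,fy=3.5))
E
```

```text
time: 2.17
tool_pos: [440.5, 310.6, 22.0]
tcp_rot: [3.141, -0.0, 1.571]
contact_force: [0.0, 0.3, 0.8]
grip_width: 59.9
finger_force: 0.0
time: 2.92
tool_pos: [440.4, 310.6, 22.1]
tcp_rot: [3.141, -0.0, 1.571]
contact_force: [-0.5, -1.0, 6.9]
grip_width: 32.4
finger_force: 30.0
```

View pics/g1.png

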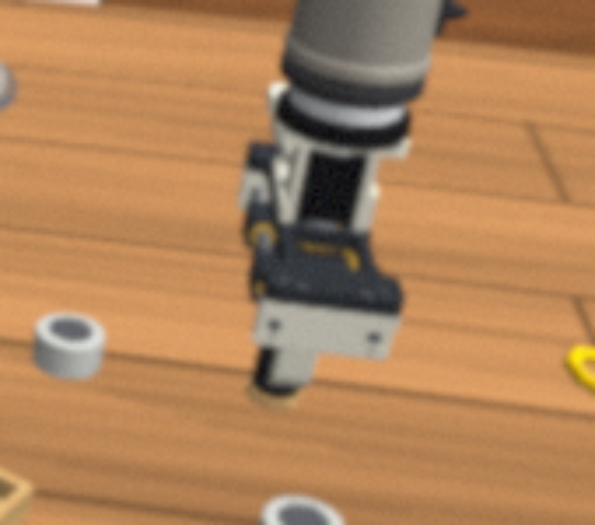

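Spool A is held at 32.4 mm, and in the crop its lower flange shows at (272,398) just left of the front finger. I'll lift it a little and check both views.

```bash
python3 -m pendant '{"dp":[[0,0,-0.005],[0,0,-0.015],[0,0,-0.035],[0,0,-0.06],[0,0,-0.06]],"rotation":[[0,0,0],[0,0,0],[0,0,0],[0,0,0],[0,0,0]]}'
python3 - <<'E'
from h import *
c=vision.capture("scene"); a=cv2.resize(c["pixels"][100:230,350:480,::-1],(580,580),interpolation=cv2.INTER_CUBIC)
cv2.imwrite("pics/g2.png",a)
E
```

```text
time: 3.6
tool_pos: [441.5, 311.1, 83.7]
tcp_rot: [3.138, -0.002, 1.571]
contact_force: [0.0, 0.3, -0.9]
grip_width: 32.8
finger_force: 30.0
```

View pics/g2.png

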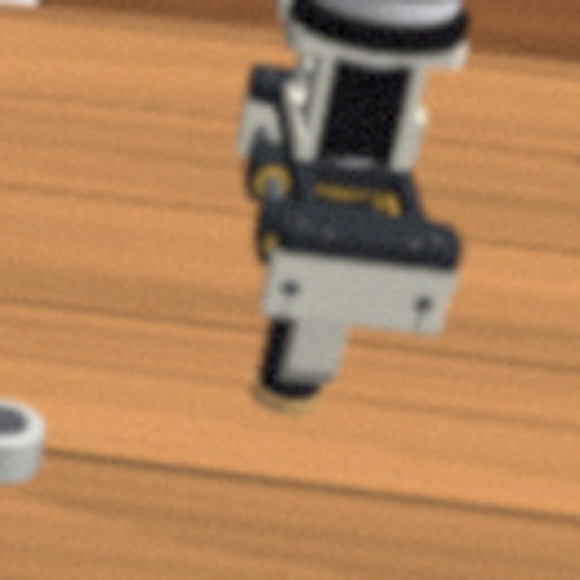

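The spool is held upright in line with the fingers (lower flange at crop (285,400)). Carrying it to the left bay.

```bash
python3 -m pendant '{"dp":[[-0.02,0.018,-0.02],[-0.055,0.05,-0.03],[-0.095,0.086,-0.03],[-0.135,0.122,-0.03],[-0.168,0.152,-0.03],[-0.185,0.167,-0.03],[-0.189,0.171,-0.03],[-0.189,0.171,-0.03]],"rotation":[[0,0,0],[0,0,0],[0,0,0],[0,0,0],[0,0,0],[0,0,0],[0,0,0],[0,0,0]]}'
python3 - <<'E'
from h import *
c=vision.capture("scene"); a=cv2.resize(c["pixels"][130:280,240:390,::-1],(580,580),interpolation=cv2.INTER_CUBIC)
cv2.imwrite("pics/g3.png",a)
E
```

```text
time: 4.65
tool_pos: [610.4, 122.3, 111.2]
tcp_rot: [-3.14, -0.0, 1.571]
contact_force: [-1.8, 1.7, -0.3]
grip_width: 32.4
finger_force: 30.0
```

View pics/g3.png

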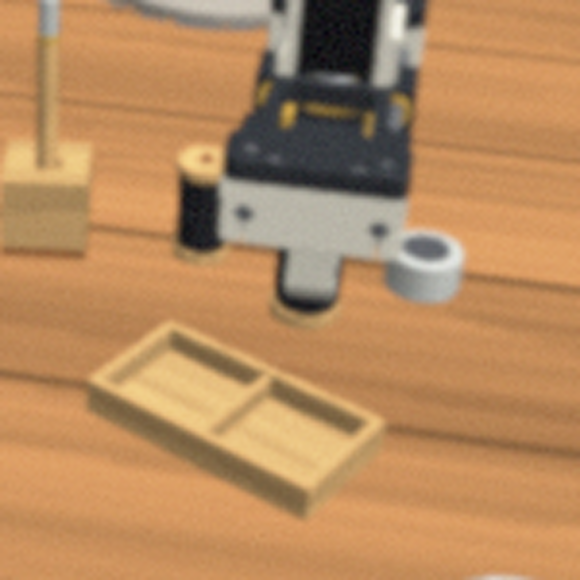

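```bash
python3 - <<'E'
from h import *
c=vision.capture("scene");k=150/580
print("spool low flange",onz(c,(240+307*k,130+303*k),91))
f=lambda p:onz(c,(240+p[0]*k,130+p[1]*k),20)
T=np.array([f(p) for p in((172,321),(384,422),(305,505),(88,385))]);print(T,T.mean(0))
print(get_obs()["tool_pos"])
E
```

```text
spool low flange [608.96975163 123.64716278]
[[536.10180578  50.6889307 ]
 [598.51614742 167.3461478 ]
 [669.97907483 135.23132762]
 [602.29542985  18.57859205]] [601.72311447  92.96124954]
[610.29114263 122.83808595 111.61888201]
```

```bash
python3 -m pendant '{"dp":[[-0.002,0.002,0.02],[-0.002,0.002,0.045],[-0.002,0.002,0.065],[-0.002,0.002,0.075],[-0.002,0.002,0.078],[-0.002,0.002,0.078]],"rotation":[[0,0,0],[0,0,0],[0,0,0],[0,0,0],[0,0,0],[0,0,0]]}'
python3 -m pendant '{"dp":[[0,0,0.002],[0,0,0.004],[0,0,0.005],[0,0,0.005]],"rotation":[[0,0,0],[0,0,0],[0,0,0],[0,0,0]]}'
```

```text
time: 5.5
tool_pos: [613.5, 119.8, 34.3]
tcp_rot: [3.141, -0.0, 1.571]
contact_force: [0.5, -0.0, -0.1]
grip_width: 32.7
finger_force: 30.0
time: 6.0
tool_pos: [613.2, 119.4, 28.7]
tcp_rot: [-3.141, -0.0, 1.571]
contact_force: [-0.4, -0.4, -0.6]
grip_width: 32.5
finger_force: 30.0
```

```bash
python3 -m pendant '{"dp":[[0,0,0.0005],[0,0,0.001],[0,0,0.0015],[0,0,0.0015]],"rotation":[[0,0,0],[0,0,0],[0,0,0],[0,0,0]]}'

```

```text
time: 6.5
tool_pos: [613.3, 119.5, 27.3]
tcp_rot: [3.141, -0.0, 1.571]
contact_force: [-0.4, -0.3, -0.4]
grip_width: 33.2
finger_force: 30.0
```

```bash
python3 -m pendant '{"dp":[[0,0,0.0005],[0,0,0.001],[0,0,0.001]],"rotation":[[0,0,0],[0,0,0],[0,0,0]]}'

```

```text
time: 6.88
tool_pos: [613.3, 119.5, 27.1]
tcp_rot: [3.141, -0.0, 1.571]
contact_force: [-2.8, 0.2, 6.8]
grip_width: 32.6
finger_force: 30.0
```

Contact at 27.1 mm. Releasing, rising, and moving over spool B.

```bash
python3 -m pendant '{"dp":[[0,0,0],[0,0,0],[0,0,0],[0,0,-0.01],[0,0,-0.03],[0,0,-0.06],[0,0,-0.09],[0,0,-0.09]],"rotation":[[0,0,0],[0,0,0],[0,0,0],[0,0,0],[0,0,0],[0,0,0],[0,0,0],[0,0,0]]}' 0.055
python3 -m pendant '{"dp":[[-0.012,-0.03,0],[-0.028,-0.075,0],[-0.047,-0.12,0],[-0.06,-0.155,0],[-0.068,-0.177,0],[-0.070,-0.183,0],[-0.070,-0.183,0]],"rotation":[[0,0,0],[0,0,0],[0,0,0],[0,0,0],[0,0,0],[0,0,0],[0,0,0]]}'
python3 - <<'E'
from h import *
c=vision.capture("scene"); a=cv2.resize(c["pixels"][130:280,220:370,::-1],(580,580),interpolation=cv2.INTER_CUBIC)
cv2.imwrite("pics/g4.png",a)
E
```

```text
time: 7.88
tool_pos: [615.0, 119.6, 119.5]
tcp_rot: [3.135, -0.001, 1.571]
contact_force: [-0.2, 0.0, -0.2]
grip_width: 55.2
finger_force: 0.0
time: 8.75
tool_pos: [430.7, 49.5, 116.1]
tcp_rot: [3.141, -0.0, 1.57]
contact_force: [0.4, -0.6, -0.5]
grip_width: 54.8
finger_force: 0.0
```

View pics/g4.png

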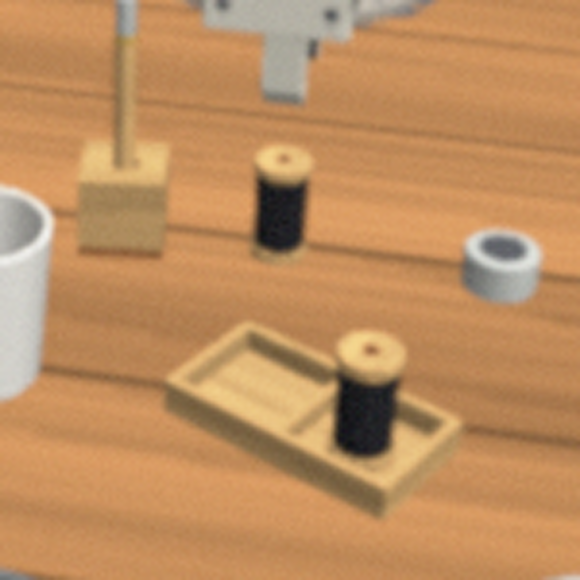

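Spool A stands upright in the left bay (crop (365,400)), and the gripper is above spool B (crop (283,200)). Picking B.

```bash
python3 -m pendant '{"dp":[[0,0,0.03],[0,0,0.06],[0,0,0.08],[0,0,0.09],[0,0,0.094],[0,0,0.094]],"rotation":[[0,0,0],[0,0,0],[0,0,0],[0,0,0],[0,0,0],[0,0,0]]}'
python3 -m pendant '{"dp":[[0,0,0],[0,0,0],[0,0,0],[0,0,0],[0,0,0],[0,0,0]],"rotation":[[0,0,0],[0,0,0],[0,0,0],[0,0,0],[0,0,0],[0,0,0]]}' 0.02
python3 -m pendant '{"dp":[[0,0,-0.005],[0,0,-0.015],[0,0,-0.035],[0,0,-0.06],[0,0,-0.085],[0,0,-0.09]],"rotation":[[0,0,0],[0,0,0],[0,0,0],[0,0,0],[0,0,0],[0,0,0]]}'
```

```text
time: 9.55
tool_pos: [430.7, 49.5, 22.4]
tcp_rot: [3.141, -0.0, 1.571]
contact_force: [-0.3, 0.2, -0.3]
grip_width: 54.9
finger_force: 0.0
time: 10.3
tool_pos: [430.3, 49.5, 22.4]
tcp_rot: [3.141, -0.0, 1.571]
contact_force: [-0.8, -0.0, 4.1]
grip_width: 32.5
finger_force: 29.9
time: 11.05
tool_pos: [431.2, 49.4, 113.9]
tcp_rot: [3.138, 0.0, 1.571]
contact_force: [0.6, -0.9, -0.7]
grip_width: 32.7
finger_force: 29.9
```

```bash
python3 -m pendant '{"dp":[[0.003,0.03,0],[0.006,0.07,0],[0.010,0.11,0],[0.013,0.14,0],[0.014,0.152,0],[0.014,0.154,0],[0.014,0.154,0]],"rotation":[[0,0,0],[0,0,0],[0,0,0],[0,0,0],[0,0,0],[0,0,0],[0,0,0]]}'
python3 -m pendant '{"dp":[[0,0,0.03],[0,0,0.055],[0,0,0.072],[0,0,0.079],[0,0,0.081],[0,0,0.083],[0,0,0.083]],"rotation":[[0,0,0],[0,0,0],[0,0,0],[0,0,0],[0,0,0],[0,0,0],[0,0,0]]}'
python3 -m pendant '{"dp":[[0,0,0.0005],[0,0,0.001],[0,0,0.0015],[0,0,0.0015]],"rotation":[[0,0,0],[0,0,0],[0,0,0],[0,0,0]]}'
```

```text
time: 11.92
tool_pos: [583.2, 63.4, 111.9]
tcp_rot: [-3.14, -0.0, 1.571]
contact_force: [-0.4, 0.3, -0.9]
grip_width: 32.6
finger_force: 29.9
time: 12.8
tool_pos: [584.6, 63.5, 29.7]
tcp_rot: [3.141, -0.0, 1.571]
contact_force: [0.1, -0.5, -0.9]
grip_width: 32.5
finger_force: 29.9
time: 13.3
tool_pos: [584.2, 63.5, 27.7]
tcp_rot: [-3.142, -0.0, 1.571]
contact_force: [-0.5, 0.7, -0.0]
grip_width: 32.9
finger_force: 29.9
```

```bash
python3 -m pendant '{"dp":[[0,0,0.0004],[0,0,0.0008],[0,0,0.0008]],"rotation":[[0,0,0],[0,0,0],[0,0,0]]}'
python3 -m pendant '{"dp":[[0,0,0],[0,0,0],[0,0,0],[0,0,-0.01],[0,0,-0.03],[0,0,-0.06],[0,0,-0.09],[0,0,-0.09]],"rotation":[[0,0,0],[0,0,0],[0,0,0],[0,0,0],[0,0,0],[0,0,0],[0,0,0],[0,0,0]]}' 0.055
python3 -m pendant '{"dp":[[0.02,-0.025,0],[0.05,-0.065,0],[0.08,-0.105,0],[0.104,-0.135,0],[0.114,-0.148,0],[0.116,-0.150,0],[0.116,-0.150,0]],"rotation":[[0,0,0],[0,0,0],[0,0,0],[0,0,0],[0,0,0],[0,0,0],[0,0,0]]}' 0.07
python3 - <<'E'
from h import *
c=vision.capture("scene"); a=cv2.resize(c["pixels"][130:280,240:390,::-1],(580,580),interpolation=cv2.INTER_CUBIC)
cv2.imwrite("pics/g5.png",a)
c=vision.capture("top"); im=c["pixels"]; hsv=cv2.cvtColor(im,cv2.COLOR_RGB2HSV)
m=(hsv[:,:,1]<70)&(hsv[:,:,2]>150); m[:125]=0;m[262:]=0
for ce,s,_ in blobs(m): print(ce,s,onz(c,ce,24).round(1))
E
```

```text
time: 13.68
tool_pos: [584.3, 63.5, 27.4]
tcp_rot: [3.141, -0.0, 1.571]
contact_force: [-2.2, -0.8, 4.4]
grip_width: 33.1
finger_force: 30.0
time: 14.68
tool_pos: [586.0, 63.5, 120.0]
tcp_rot: [3.136, 0.0, 1.571]
contact_force: [0.4, -0.3, -0.3]
grip_width: 54.9
finger_force: 0.0
time: 15.55
tool_pos: [435.2, 179.1, 116.9]
tcp_rot: [3.141, 0.0, 1.57]
contact_force: [-0.0, -0.8, 0.1]
grip_width: 69.9
finger_force: 0.0
[486.5, 170.5] [445, 125, 67, 102, 4324] [ 560.6 -540.3]
[378.6, 159.8] [351, 132, 56, 56, 2506] [ 591.8 -285. ]
[298.6, 163.2] [280, 144, 37, 36, 868] [587.8 -95. ]
[128.6, 163.4] [120, 155, 18, 18, 154] [596.7 310.8]
[163.8, 213.2] [157, 191, 17, 45, 411] [475.8 226.1]
[129.0, 222.8] [100, 196, 61, 56, 2359] [454.8 308.8]
[14.5, 231.6] [0, 199, 32, 59, 555] [439.  584.3]
[92.6, 231.1] [86, 208, 17, 46, 410] [436.8 395.5]
[381.2, 223.2] [377, 219, 9, 9, 62] [ 441.6 -284. ]
[189.2, 232.0] [185, 223, 9, 18, 75] [430.4 166.2]
[281.0, 228.5] [278, 226, 7, 6, 30] [434.2 -49.3]
[162.3, 252.6] [140, 243, 36, 19, 281] [383.5 229.7]
```

View pics/g5.png

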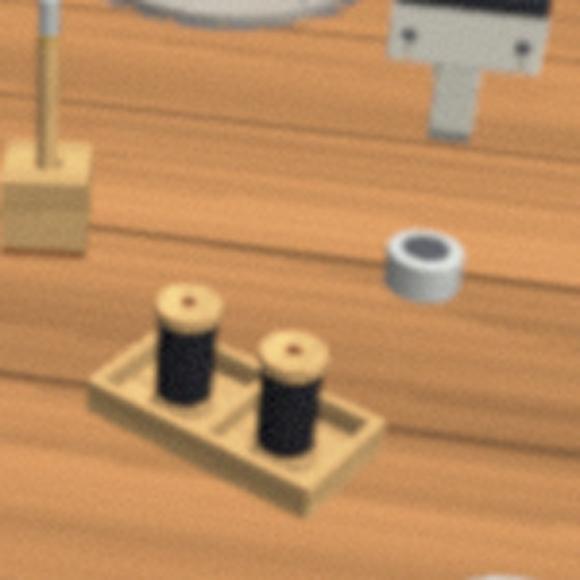

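Both spools stand upright in their bays (crop (185,345) and (290,395)). Picking weight B.

```bash
python3 -m pendant '{"dp":[[0,0,0.04],[0,0,0.075],[0,0,0.095],[0,0,0.105],[0,0,0.11],[0,0,0.11]],"rotation":[[0,0,0],[0,0,0],[0,0,0],[0,0,0],[0,0,0],[0,0,0]]}'
python3 -m pendant '{"dp":[[0,0,0],[0,0,0],[0,0,0],[0,0,0],[0,0,0],[0,0,0]],"rotation":[[0,0,0],[0,0,0],[0,0,0],[0,0,0],[0,0,0],[0,0,0]]}' 0.03
python3 -m pendant '{"dp":[[0,0,-0.005],[0,0,-0.015],[0,0,-0.035],[0,0,-0.07],[0,0,-0.11],[0,0,-0.12],[0,0,-0.12]],"rotation":[[0,0,0],[0,0,0],[0,0,0],[0,0,0],[0,0,0],[0,0,0],[0,0,0]]}'
```

```text
time: 16.4
tool_pos: [434.7, 179.4, 7.2]
tcp_rot: [3.141, -0.0, 1.571]
contact_force: [-0.5, -0.2, -0.2]
grip_width: 70.1
finger_force: 0.0
time: 17.15
tool_pos: [433.5, 179.4, 7.1]
tcp_rot: [-3.14, 0.0, 1.571]
contact_force: [-4.1, -0.1, 5.8]
grip_width: 43.2
finger_force: 30.0
time: 18.02
tool_pos: [434.3, 179.5, 127.0]
tcp_rot: [3.141, -0.0, 1.571]
contact_force: [0.4, 0.3, -3.6]
grip_width: 43.1
finger_force: 30.0
```

```bash
python3 -m pendant '{"dp":[[-0.015,0.02,0],[-0.045,0.05,0],[-0.085,0.08,0],[-0.125,0.11,0],[-0.165,0.135,0],[-0.205,0.150,0],[-0.245,0.158,0],[-0.285,0.162,0]],"rotation":[[0,0,0],[0,0,0],[0,0,0],[0,0,0],[0,0,0],[0,0,0],[0,0,0],[0,0,0]]}'
python3 -m pendant '{"dp":[[-0.04,0,0],[-0.08,0,0],[-0.12,0,0],[-0.16,0,0],[-0.19,0,0],[-0.205,0,0],[-0.2075,0,0],[-0.2075,0,0]],"rotation":[[0,0,0],[0,0,0],[0,0,0],[0,0,0],[0,0,0],[0,0,0],[0,0,0],[0,0,0]]}'
python3 - <<'E'
from h import *
c=vision.capture("scene"); im=c["pixels"]; cv2.imwrite("pics/g6.png",cv2.resize(im[80:260,50:250,::-1],(640,576),interpolation=cv2.INTER_CUBIC))
o=get_obs();print(o["tool_pos"],o["joint_positions"].round(2))
E
```

```text
time: 19.02
tool_pos: [595.5, -106.7, 124.1]
tcp_rot: [-3.138, -0.001, 1.571]
contact_force: [-0.0, 0.1, -2.8]
grip_width: 43.3
finger_force: 30.0
time: 20.02
tool_pos: [596.2, -311.8, 126.2]
tcp_rot: [-3.141, -0.001, 1.572]
contact_force: [0.1, -0.1, -2.6]
grip_width: 43.2
finger_force: 30.0
[ 596.37465055 -311.69846904  126.57251642] [-0.6   0.7   1.2   0.    1.24 -0.6 ]
```

View pics/g6.png

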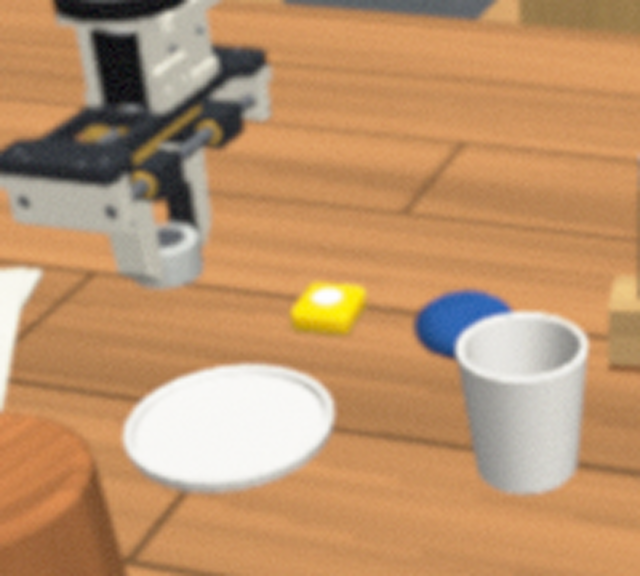

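The weight hangs level in the gripper (crop (178,255)), and the dish rim is centred near crop (230,423).

```bash
python3 - <<'E'
from h import *
c=vision.capture("scene"); k=1/3.2
for p in((124,430),(335,415),(235,364),(225,480),(230,423)): print(onz(c,(50+p[0]*k,80+p[1]*k),11).round(1))
E
```

```text
[ 624.6 -346.6]
[ 575.5 -219.5]
[ 533.3 -312.7]
[ 658.3 -257.3]
[ 600.6 -282.7]
```

```bash
python3 -m pendant '{"dp":[[0,0.001,0.04],[0,0.001,0.075],[0,0.001,0.095],[0,0.001,0.106],[0,0.001,0.109],[0,0.001,0.111],[0,0.001,0.111]],"rotation":[[0,0,0],[0,0,0],[0,0,0],[0,0,0],[0,0,0],[0,0,0],[0,0,0]]}'
python3 -m pendant '{"dp":[[0,0,0.0005],[0,0,0.001],[0,0,0.0015],[0,0,0.0015]],"rotation":[[0,0,0],[0,0,0],[0,0,0],[0,0,0]]}'
```

```text
time: 21.0
tool_pos: [597.6, -313.3, 16.7]
tcp_rot: [3.14, 0.001, 1.571]
contact_force: [-0.3, 0.8, -2.1]
grip_width: 43.2
finger_force: 30.0
time: 21.5
tool_pos: [597.2, -313.0, 14.3]
tcp_rot: [-3.141, -0.0, 1.571]
contact_force: [0.5, 0.0, -1.7]
grip_width: 43.5
finger_force: 30.0
```

```bash
python3 -m pendant '{"dp":[[0,0,0.0005],[0,0,0.001],[0,0,0.0015],[0,0,0.0015]],"rotation":[[0,0,0],[0,0,0],[0,0,0],[0,0,0]]}'
python3 -m pendant '{"dp":[[0,0,0.0003],[0,0,0.0007],[0,0,0.0007]],"rotation":[[0,0,0],[0,0,0],[0,0,0]]}'
```

```text
time: 22.0
tool_pos: [597.2, -313.0, 12.8]
tcp_rot: [-3.141, -0.0, 1.571]
contact_force: [0.2, 0.1, -2.7]
grip_width: 43.4
finger_force: 30.0
time: 22.38
tool_pos: [597.3, -313.1, 12.2]
tcp_rot: [3.142, -0.0, 1.571]
contact_force: [0.2, -0.7, -2.2]
grip_width: 43.4
finger_force: 30.0
```

```bash
python3 -m pendant '{"dp":[[0,0,0.0003],[0,0,0.0007],[0,0,0.0007]],"rotation":[[0,0,0],[0,0,0],[0,0,0]]}'
```

```text
time: 22.75
tool_pos: [597.3, -313.0, 12.2]
tcp_rot: [3.141, 0.0, 1.571]
contact_force: [-2.9, 1.7, 5.2]
grip_width: 42.9
finger_force: 30.0
```

Contact at 12.2 mm. Releasing and going to weight A.

```bash
python3 -m pendant '{"dp":[[0,0,0],[0,0,0],[0,0,0],[0,0,-0.01],[0,0,-0.03],[0,0,-0.06],[0,0,-0.1],[0,0,-0.12]],"rotation":[[0,0,0],[0,0,0],[0,0,0],[0,0,0],[0,0,0],[0,0,0],[0,0,0],[0,0,0]]}' 0.053
python3 -m pendant '{"dp":[[0.02,0,0],[0.06,0,0],[0.105,0,0],[0.15,0,0],[0.195,0,0],[0.24,0,0],[0.285,0,0],[0.33,0,0]],"rotation":[[0,0,0],[0,0,0],[0,0,0],[0,0,0],[0,0,0],[0,0,0],[0,0,0],[0,0,0]]}' 0.07
python3 -m pendant '{"dp":[[0.045,0,0],[0.09,0,0],[0.135,0,0],[0.18,0,0],[0.225,0,0],[0.265,0,0],[0.29,0.001,0],[0.2945,0.001,0]],"rotation":[[0,0,0],[0,0,0],[0,0,0],[0,0,0],[0,0,0],[0,0,0],[0,0,0],[0,0,0]]}'
python3 - <<'E'
from h import *
c=vision.capture("scene"); im=c["pixels"]; a=cv2.resize(im[150:250,60:190,::-1],(390,300),interpolation=cv2.INTER_CUBIC);b=cv2.resize(im[170:290,360:490,::-1],(390,360),interpolation=cv2.INTER_CUBIC)
cv2.imwrite("pics/g7.png",np.hstack([a,b[:300]]))
print(get_obs()["tool_pos"])
E
```

```text
time: 23.75
tool_pos: [598.4, -313.8, 136.2]
tcp_rot: [3.137, 0.003, 1.571]
contact_force: [0.1, -0.2, -0.0]
grip_width: 52.8
finger_force: 0.0
time: 24.75
tool_pos: [595.9, 19.8, 130.8]
tcp_rot: [-3.14, -0.001, 1.572]
contact_force: [0.6, 0.4, -0.5]
grip_width: 69.7
finger_force: 0.0
time: 25.75
tool_pos: [596.4, 313.6, 130.6]
tcp_rot: [-3.14, 0.0, 1.574]
contact_force: [-0.6, -1.5, 0.1]
grip_width: 69.7
finger_force: 0.0
[596.74987299 312.86790275 130.69689532]
```

View pics/g7.png

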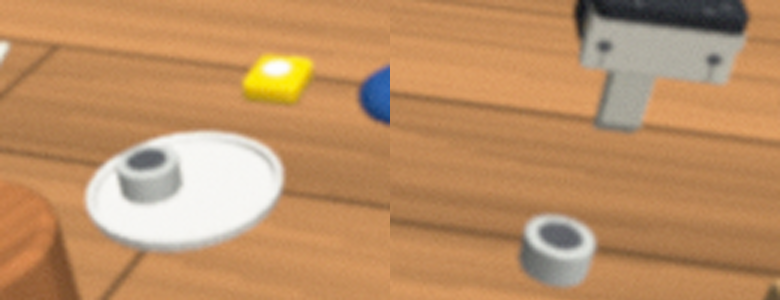

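Weight B lies flat in the left part of the dish, and weight A is below the gripper. Picking A.

```bash
python3 -m pendant '{"dp":[[0,0.001,0.04],[0,0.001,0.08],[0,0.001,0.105],[0,0.001,0.118],[0,0.001,0.1235],[0,0.001,0.1235]],"rotation":[[0,0,0],[0,0,0],[0,0,0],[0,0,0],[0,0,0],[0,0,0]]}'
python3 -m pendant '{"dp":[[0,0,0],[0,0,0],[0,0,0],[0,0,0],[0,0,0],[0,0,0]],"rotation":[[0,0,0],[0,0,0],[0,0,0],[0,0,0],[0,0,0],[0,0,0]]}' 0.03
python3 -m pendant '{"dp":[[0,0,-0.005],[0,0,-0.015],[0,0,-0.035],[0,0,-0.07],[0,0,-0.11],[0,0,-0.125],[0,0,-0.125]],"rotation":[[0,0,0],[0,0,0],[0,0,0],[0,0,0],[0,0,0],[0,0,0],[0,0,0]]}'
```

```text
time: 26.55
tool_pos: [599.6, 311.3, 8.7]
tcp_rot: [3.141, -0.0, 1.571]
contact_force: [0.9, -0.4, 0.2]
grip_width: 70.1
finger_force: 0.0
time: 27.3
tool_pos: [598.7, 311.6, 8.5]
tcp_rot: [-3.141, 0.0, 1.571]
contact_force: [-5.3, -1.5, 5.4]
grip_width: 43.6
finger_force: 30.0
time: 28.18
tool_pos: [599.7, 311.6, 134.4]
tcp_rot: [3.139, -0.001, 1.571]
contact_force: [-0.3, -0.3, -1.7]
grip_width: 43.4
finger_force: 30.0
```

```bash
python3 -m pendant '{"dp":[[-0.015,0,0],[-0.045,0,0],[-0.085,0,0],[-0.125,0,0],[-0.165,0,0],[-0.205,0,0],[-0.245,0,0],[-0.285,0,0]],"rotation":[[0,0,0],[0,0,0],[0,0,0],[0,0,0],[0,0,0],[0,0,0],[0,0,0],[0,0,0]]}'
python3 -m pendant '{"dp":[[-0.04,0,0],[-0.085,0,0],[-0.13,0,0],[-0.175,0,0],[-0.22,0,0],[-0.26,0,0],[-0.284,-0.002,0],[-0.2875,-0.002,0]],"rotation":[[0,0,0],[0,0,0],[0,0,0],[0,0,0],[0,0,0],[0,0,0],[0,0,0],[0,0,0]]}'
python3 -m pendant '{"dp":[[0,0,0],[0,0,0.04],[0,0,0.08],[0,0,0.105],[0,0,0.113],[0,0,0.116],[0,0,0.118],[0,0,0.118]],"rotation":[[0,0,0],[0,0,0],[0,0,0],[0,0,0],[0,0,0],[0,0,0],[0,0,0],[0,0,0]]}'
```

```text
time: 29.18
tool_pos: [597.8, 24.2, 131.2]
tcp_rot: [-3.138, -0.0, 1.57]
contact_force: [0.0, -0.6, -2.6]
grip_width: 43.0
finger_force: 30.0
time: 30.18
tool_pos: [596.1, -262.3, 131.7]
tcp_rot: [-3.14, -0.001, 1.569]
contact_force: [0.3, 0.4, -3.7]
grip_width: 43.1
finger_force: 30.0
time: 31.18
tool_pos: [597.7, -261.2, 15.9]
tcp_rot: [3.14, 0.001, 1.571]
contact_force: [0.7, -0.3, -3.4]
grip_width: 43.3
finger_force: 30.0
```

```bash
python3 -m pendant '{"dp":[[0,0,0.0005],[0,0,0.001],[0,0,0.0015],[0,0,0.0015]],"rotation":[[0,0,0],[0,0,0],[0,0,0],[0,0,0]]}'
python3 -m pendant '{"dp":[[0,0,0.0003],[0,0,0.0007],[0,0,0.0007]],"rotation":[[0,0,0],[0,0,0],[0,0,0]]}'
```

```text
time: 31.68
tool_pos: [597.3, -261.1, 13.5]
tcp_rot: [3.142, -0.0, 1.571]
contact_force: [-0.0, -0.3, -2.1]
grip_width: 43.6
finger_force: 30.0
time: 32.05
tool_pos: [597.3, -261.1, 13.5]
tcp_rot: [3.141, 0.0, 1.571]
contact_force: [-2.3, 1.5, 4.9]
grip_width: 43.4
finger_force: 30.0
```

Contact. Releasing, rising, and going above the pencil.

```bash
python3 -m pendant '{"dp":[[0,0,0],[0,0,0],[0,0,0],[0,0,-0.01],[0,0,-0.03],[0,0,-0.08],[0,0,-0.13],[0,0,-0.176]],"rotation":[[0,0,0],[0,0,0],[0,0,0],[0,0,0],[0,0,0],[0,0,0],[0,0,0],[0,0,0]]}' 0.053
python3 -m pendant '{"dp":[[0.02,-0.015,0],[0.06,-0.045,0],[0.10,-0.075,0],[0.14,-0.105,0],[0.18,-0.135,0],[0.208,-0.156,0],[0.218,-0.163,0],[0.218,-0.163,0]],"rotation":[[0,0,0],[0,0,0],[0,0,0],[0,0,0],[0,0,0],[0,0,0],[0,0,0],[0,0,0]]}' 0.04
python3 - <<'E'
from h import *
c=vision.capture("scene"); im=c["pixels"]; a=cv2.resize(im[150:250,60:190,::-1],(390,300),interpolation=cv2.INTER_CUBIC);b=cv2.resize(im[80:210,200:300,::-1],(400,520),interpolation=cv2.INTER_CUBIC)
o=np.zeros((520,790,3),np.uint8);o[:300,:390]=a;o[:,390:]=b
cv2.imwrite("pics/g8.png",o);print(get_obs()["tool_pos"],get_obs()["grip_width"])
E
```

```text
time: 33.05
tool_pos: [597.3, -261.0, 191.5]
tcp_rot: [3.14, 0.001, 1.571]
contact_force: [0.6, -0.7, 0.4]
grip_width: 52.9
finger_force: 0.0
time: 34.05
tool_pos: [434.7, -43.0, 189.5]
tcp_rot: [3.14, 0.001, 1.572]
contact_force: [0.5, -0.4, 0.3]
grip_width: 40.0
finger_force: 0.0
[435.11949822 -43.58794856 189.31297887] 39.93230974057378
```

View pics/g8.png

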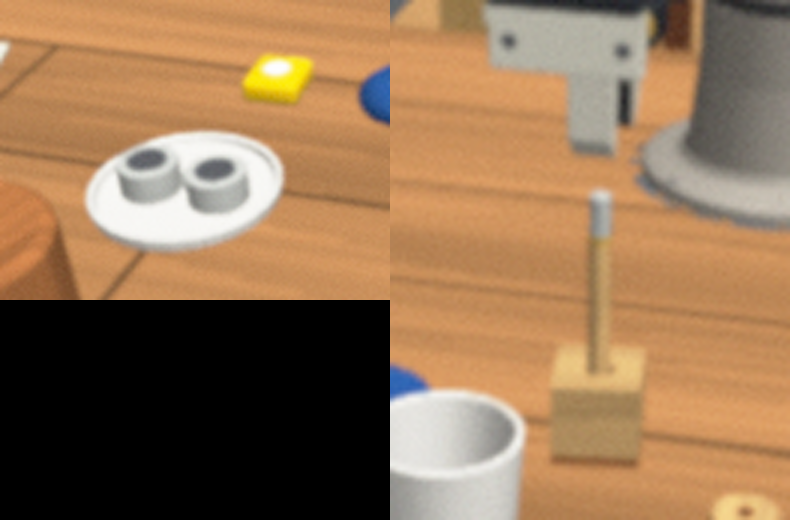

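Both weights lie flat and side by side in the dish. The pencil cap (600,195) sits just below the open fingers, in line with them.

```bash
python3 -m pendant '{"dp":[[-0.001,-0.001,0],[-0.001,-0.001,0.02],[-0.001,-0.001,0.045],[-0.001,-0.001,0.065],[-0.001,-0.001,0.0755],[-0.001,-0.001,0.0775],[-0.001,-0.001,0.0775]],"rotation":[[0,0,0],[0,0,0],[0,0,0],[0,0,0],[0,0,0],[0,0,0],[0,0,0]]}' 0.04
python3 -m pendant '{"dp":[[0,0,0],[0,0,0]],"rotation":[[0,0,0],[0,0,0]]}' 0.02
python3 - <<'E'
from h import *
c=vision.capture("top"); im=c["pixels"]; b=cv2.resize(im[190:260,240:320,::-1],(480,420),interpolation=cv2.INTER_CUBIC)
c=vision.capture("scene"); im=c["pixels"]; a=cv2.resize(im[110:210,220:280,::-1],(252,420),interpolation=cv2.INTER_CUBIC)
cv2.imwrite("pics/g9.png",np.hstack([a,b]))
E
```

```text
time: 34.98
tool_pos: [433.7, -44.3, 111.7]
tcp_rot: [3.141, 0.0, 1.571]
contact_force: [-0.0, 0.2, -0.2]
grip_width: 40.2
finger_force: 0.0
time: 35.22
tool_pos: [433.5, -44.1, 111.8]
tcp_rot: [3.141, 0.0, 1.571]
contact_force: [0.3, -0.2, 0.4]
grip_width: 24.3
finger_force: 0.0
```

View pics/g9.png

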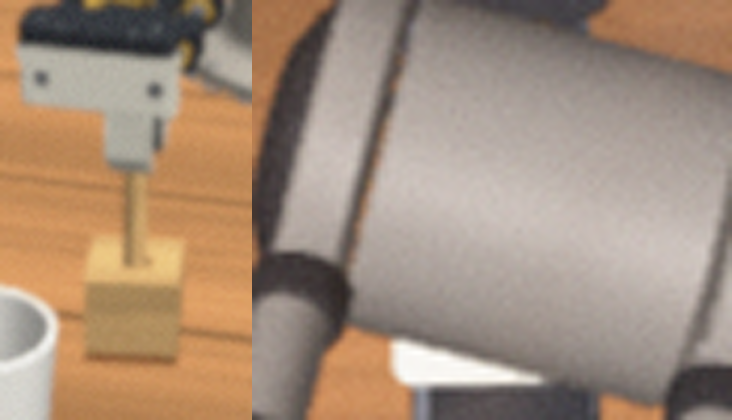

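The pencil is between the fingers and the stand is square at crop (135,300). Closing and drawing straight up.

```bash
python3 -m pendant '{"dp":[[0,0,0],[0,0,0],[0,0,0],[0,0,0],[0,0,0],[0,0,0]],"rotation":[[0,0,0],[0,0,0],[0,0,0],[0,0,0],[0,0,0],[0,0,0]]}' 0.004
python3 -m pendant '{"dp":[[0,0,-0.003],[0,0,-0.008],[0,0,-0.015],[0,0,-0.022],[0,0,-0.029],[0,0,-0.036],[0,0,-0.043],[0,0,-0.05]],"rotation":[[0,0,0],[0,0,0],[0,0,0],[0,0,0],[0,0,0],[0,0,0],[0,0,0],[0,0,0]]}'
python3 -m pendant '{"dp":[[0,0,-0.01],[0,0,-0.03],[0,0,-0.05],[0,0,-0.065],[0,0,-0.07],[0,0,-0.07]],"rotation":[[0,0,0],[0,0,0],[0,0,0],[0,0,0],[0,0,0],[0,0,0]]}'
python3 - <<'E'
from h import *
c=vision.capture("scene"); im=c["pixels"]; hsv=cv2.cvtColor(cv2.GaussianBlur(im,(3,3),0),cv2.COLOR_RGB2HSV).astype(int)
print([ (ce,s) for ce,s,m in blobs((hsv[:,:,1]<128)&(hsv[:,:,1]>60)&(hsv[:,:,2]>150)) if 225<ce[0]<285 and 80<ce[1]<210])
cv2.imwrite("pics/g10.png",cv2.resize(im[60:260,180:320,::-1],None,fx=2.8,fy=2.8,interpolation=cv2.INTER_CUBIC))
print(get_obs()["tool_pos"])
E
```

```text
time: 36.08
tool_pos: [433.3, -44.0, 111.3]
tcp_rot: [3.142, -0.0, 1.571]
contact_force: [0.2, 0.2, 1.8]
grip_width: 11.2
finger_force: 30.0
time: 37.08
tool_pos: [433.2, -44.0, 161.8]
tcp_rot: [3.142, -0.0, 1.571]
contact_force: [0.0, -0.1, 0.1]
grip_width: 11.4
finger_force: 30.0
time: 37.83
tool_pos: [433.2, -44.0, 231.4]
tcp_rot: [3.141, 0.0, 1.571]
contact_force: [-0.7, 0.5, -0.0]
grip_width: 11.2
finger_force: 30.0
[([255.1, 105.8], [244, 68, 25, 74, 359]), ([276.5, 85.0], [276, 78, 2, 15, 28]), ([251.0, 180.4], [240, 167, 23, 28, 604])]
[433.01815843 -43.99844636 230.98128073]
```

```bash
python3 - <<'E'
from h import *
c=vision.capture("scene"); im=c["pixels"]; hsv=cv2.cvtColor(im,cv2.COLOR_RGB2HSV).astype(int)
P=np.array(c["pose"]);f=192/np.tan(np.radians(c["vfov"])/2);K=np.array([[f,0,c["cx"]],[0,f,c["cy"]],[0,0,1.]])
def proj(p):
    q=P[:3,:3].T@(np.array(p)-P[:3,3]); return cv2.projectPoints(np.array([[q[0],-q[1],-q[2]]]),np.zeros(3),np.zeros(3),K,np.array(c["dist"]))[0].ravel().round(1)
for z in(126,160,200): print("expect",proj([433,-44,z]))
m=(hsv[:,:,1]<125)&(hsv[:,:,2]>130)
for r in range(108,148,4):
    x=np.where(m[r,240:270])[0]+240; print(r,x.min() if len(x) else 0,x.max() if len(x) else 0,len(x))
t=vision.capture("top"); print("cup",onz(t,(298.2,161.8),90))
# cup rim in scene: light grey low-sat blob
b=[(ce,s) for ce,s,q in blobs((hsv[:,:,1]<50)&(hsv[:,:,2]>120)) if 190<ce[0]<235 and 150<ce[1]<240];print(b)
for _,s in b: print(proj([584.5,-86,90]))
E
```

```text
expect [251.4 140.5]
expect [251.5 126. ]
expect [251.7 108.3]
108 252 254 3
112 250 269 9
116 250 269 14
120 251 269 14
124 250 269 12
128 251 267 9
132 251 269 4
136 251 254 4
140 250 254 5
144 0 0 0
cup [580.4226955  -88.83822154]
[([213.2, 203.9], [192, 173, 41, 61, 1867])]
[212.7 187.7]
```

Pencil hangs vertical, the stand is unmoved, and the cup centre (584.5,−86) is confirmed by both views. Carrying the pencil over the cup, tilted 10° so it rests on the rim when released.

```bash
python3 -m pendant '{"dp":[[0,0.015,0],[-0.002,0.045,0],[-0.005,0.085,0],[-0.008,0.12,0],[-0.010,0.143,0],[-0.011,0.151,0],[-0.011,0.1515,0],[-0.011,0.1515,0]],"rotation":[[0,0,0],[0,-0.03,0],[0,-0.07,0],[0,-0.11,0],[0,-0.15,0],[0,-0.175,0],[0,-0.175,0],[0,-0.175,0]]}'
python3 -m pendant '{"dp":[[0.0035,0,0.0197],[0.0075,0,0.0423],[0.0115,0,0.065],[0.015,0,0.085],[0.0175,0,0.0995],[0.0191,0,0.1083],[0.0191,0,0.1083]],"rotation":[[0,0,0],[0,0,0],[0,0,0],[0,0,0],[0,0,0],[0,0,0],[0,0,0]]}'
```

```text
time: 38.98
tool_pos: [584.2, -55.1, 231.3]
tcp_rot: [-3.141, 0.174, 1.571]
contact_force: [-0.5, -0.5, -0.2]
grip_width: 11.5
finger_force: 30.0
time: 39.85
tool_pos: [584.5, -55.2, 121.1]
tcp_rot: [-3.141, 0.175, 1.571]
contact_force: [0.7, -0.4, 0.2]
grip_width: 11.2
finger_force: 30.0
```

```bash
python3 -m pendant '{"dp":[[0.0005,0,0.003],[0.001,0,0.006],[0.0015,0,0.0085],[0.0015,0,0.0085]],"rotation":[[0,0,0],[0,0,0],[0,0,0],[0,0,0]]}'
python3 -m pendant '{"dp":[[0.0001,0,0.0005],[0.0002,0,0.001],[0.0002,0,0.0015],[0.0002,0,0.0015]],"rotation":[[0,0,0],[0,0,0],[0,0,0],[0,0,0]]}'
```

```text
time: 40.35
tool_pos: [584.6, -55.1, 112.5]
tcp_rot: [-3.141, 0.175, 1.571]
contact_force: [0.2, 0.3, -0.6]
grip_width: 11.7
finger_force: 30.0
time: 40.85
tool_pos: [584.8, -55.2, 111.2]
tcp_rot: [3.142, 0.175, 1.571]
contact_force: [-0.5, 0.1, -0.3]
grip_width: 11.5
finger_force: 30.0
```

```bash
python3 -m pendant '{"dp":[[0.0001,0,0.0004],[0.0001,0,0.0008],[0.0001,0,0.0008]],"rotation":[[0,0,0],[0,0,0],[0,0,0]]}'
python3 -m pendant '{"dp":[[0.0001,0,0.0003],[0.0001,0,0.0006],[0.0001,0,0.0006]],"rotation":[[0,0,0],[0,0,0],[0,0,0]]}'
```

```text
time: 41.22
tool_pos: [584.7, -55.2, 110.4]
tcp_rot: [-3.142, 0.175, 1.571]
contact_force: [-0.4, -0.4, 0.1]
grip_width: 11.8
finger_force: 30.0
time: 41.6
tool_pos: [584.7, -55.2, 109.7]
tcp_rot: [-3.142, 0.175, 1.571]
contact_force: [-0.5, 0.2, 0.0]
grip_width: 11.3
finger_force: 30.0
```

```bash
python3 -m pendant '{"dp":[[0.0001,0,0.0003],[0.0001,0,0.0006],[0.0001,0,0.0006]],"rotation":[[0,0,0],[0,0,0],[0,0,0]]}'
```

```text
time: 41.98
tool_pos: [584.8, -55.2, 109.3]
tcp_rot: [3.141, 0.175, 1.571]
contact_force: [0.1, 0.2, 0.6]
grip_width: 11.4
finger_force: 30.0
```

```bash
python3 -m pendant '{"dp":[[0.0001,0,0.0003],[0.0001,0,0.0006],[0.0001,0,0.0006]],"rotation":[[0,0,0],[0,0,0],[0,0,0]]}'
```

```text
time: 42.35
tool_pos: [585.0, -55.2, 109.1]
tcp_rot: [3.141, 0.175, 1.571]
contact_force: [-1.4, 0.8, 4.9]
grip_width: 11.7
finger_force: 30.0
```

```bash
python3 -m pendant '{"dp":[[0.001,0,-0.0003],[0.002,0,-0.0003],[0.002,0,-0.0003]],"rotation":[[0,-0.01,0],[0,-0.02,0],[0,-0.02,0]]}'
python3 -m pendant '{"dp":[[0.001,0,0],[0.002,0,0],[0.002,0,0]],"rotation":[[0,-0.01,0],[0,-0.02,0],[0,-0.02,0]]}'
```

```text
time: 42.72
tool_pos: [584.9, -53.8, 108.8]
tcp_rot: [3.141, 0.197, 1.571]
contact_force: [-0.4, -4.0, 5.3]
grip_width: 11.7
finger_force: 30.0
time: 43.1
tool_pos: [584.9, -52.6, 108.6]
tcp_rot: [3.141, 0.218, 1.571]
contact_force: [-0.9, -7.4, 5.9]
grip_width: 11.7
finger_force: 30.0
```

The pencil is on the cup floor and against the rim. Easing the side load off, releasing, and retreating along the pencil.

```bash
python3 -m pendant '{"dp":[[-0.001,0,0],[-0.0025,0,-0.0002],[-0.0025,0,-0.0002]],"rotation":[[0,0.01,0],[0,0.025,0],[0,0.025,0]]}'
python3 -m pendant '{"dp":[[0,0,0],[0,0,0],[0,0,0],[0,0,0],[0,0,0],[0,0,0]],"rotation":[[0,0,0],[0,0,0],[0,0,0],[0,0,0],[0,0,0],[0,0,0]]}' 0.035
python3 -m pendant '{"dp":[[0,0,-0.01],[0,0,-0.03],[0,0,-0.06],[0,0,-0.10],[0,0,-0.14],[0,0,-0.17],[0,0,-0.17]],"rotation":[[0,0,0],[0,0,0],[0,0,0],[0,0,0],[0,0,0],[0,0,0],[0,0,0]]}'
python3 -m pendant '{"dp":[[0,-0.03,0],[0,-0.08,0],[0,-0.13,0],[0,-0.15,0],[0,-0.15,0],[0,-0.15,0]],"rotation":[[0,0.05,0],[0,0.1,0],[0,0.15,0],[0,0.19,0],[0,0.19,0],[0,0.19,0]]}'
python3 - <<'E'
from h import *
c=vision.capture("scene"); im=c["pixels"]; cv2.imwrite("pics/g11.png",cv2.resize(im[100:280,70:440,::-1],None,fx=2.1,fy=2.1,interpolation=cv2.INTER_CUBIC))
E
```

```text
time: 43.48
tool_pos: [584.8, -53.7, 108.7]
tcp_rot: [3.142, 0.189, 1.57]
contact_force: [0.1, -1.5, 2.6]
grip_width: 11.4
finger_force: 30.0
time: 44.22
tool_pos: [584.7, -53.6, 108.9]
tcp_rot: [3.142, 0.19, 1.571]
contact_force: [-0.1, -0.5, 0.4]
grip_width: 35.0
finger_force: 0.0
time: 45.1
tool_pos: [585.8, -21.1, 279.1]
tcp_rot: [3.135, 0.19, 1.57]
contact_force: [0.4, -0.1, -0.0]
grip_width: 35.0
finger_force: 0.0
time: 45.85
tool_pos: [435.3, -21.7, 275.5]
tcp_rot: [3.142, 0.0, 1.57]
contact_force: [0.3, -1.1, 0.1]
grip_width: 35.1
finger_force: 0.0
```

View pics/g11.png

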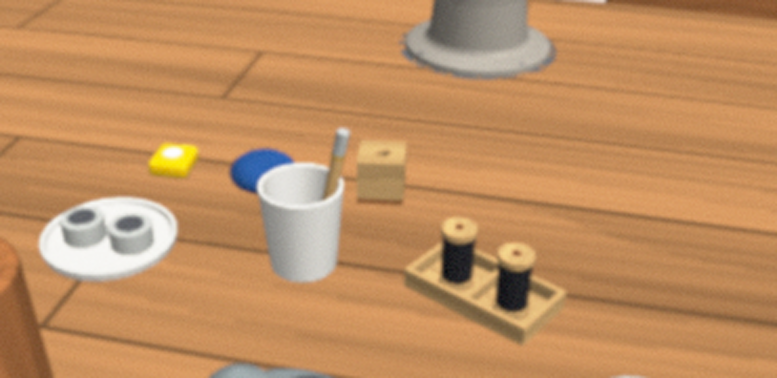

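The final view shows everything in place: spools in both bays (458,250) and (514,275), weights in the dish (83,225) and (130,232), pencil in the cup (338,160), stand upright (382,170), and the arm clear. Handing in.

```bash
python3 -c "
from plant import workorder; print(workorder.close_job())"
```

```text
the job is handed in; nothing more can be done
None
```

The job is done and handed in at about 46 s of the 138 s allowed, but the close call returned no verdict: in the last picture a spool stands in each tray bay, both weights lie flat side by side in the dish, the pencil leans in the cup, and the stand is still upright.

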